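# Zero the fine grind of a nut mill inside its coarse ring

## Robot

A 7-joint arm with a two-finger parallel gripper is mounted at the origin on a cart in front of the work surface, level with it; the furniture and walls round the work are solid. World frame = base frame: x ahead of the robot, y to its left, z up, the work surface at z = 0. Lengths are in m, angles in rad, forces in N, time in s.
With the tool pointing down it reaches from about 0.425 to 0.875 m from the base axis. Payload 8.4 kg.
Tool frame: the origin (TCP) lies between the finger pads; the fingertips stand 17 mm ahead of it and the grasp point (between the pads) lies 2 mm behind it; z points along the fingers, y is the direction in which the jaws open and shut (so a half turn about z gives the same grasp; the last joint's range is limited). The gripper opens to 85 mm and grips with 20 to 120 N. Pads are 22 mm wide; open, the fingers measure 114 mm over their backs; the gripper's body (76 mm by 85 mm) begins 54 mm behind the grasp point. The pads swing forward as they close: fully open they stand 13 mm farther back than shut.
Start: joints at [-1.262, 0.333, 0.04, 1.465, -0.013, 1.343, -0.059], TCP at [0.258, 0.597, 0.248] pointing down, gripper open.
Joint ranges: [-2.58, 2.58], [-0.38, 2.09], [-1.3, 1.39], [0.25, 2.4], [-1.5, 4.64], [0.08, 2.09], [-2.65, 2.65]. Speed limits (rad/s): [2.22, 2.22, 2.79, 2.79, 3.14, 3.14, 3.14].

## Interface

Orientations are given as a unit quaternion [x, y, z, w].
In Python, from cell import ctrl gives the robot as it stands.
- The arm moves only by the shell command python3 -m pendant 'ROWS'. ROWS is JSON, a list of rows, each a list of 7 numbers: the turn, a rotation vector about the tool's x, y, z in units of 5 degrees (1.0 is 5 degrees), then the shift along the tool's x, y, z in units of 25 mm (1.0 is 25 mm), then the opening, from -1 (shut) to 1 (fully open), so that 0 is half open. In form: [[rx, ry, rz, x, y, z, jaw], ...]. A call has 1 to 12 rows; each row is the pose to reach, as a shift and turn from the pose commanded when the call began, along the tool's axes at that moment; what a row does not reach only later rows make up. A row lasts 1/10 s, in which the tool goes at most 50 mm and 8.59 degrees, less where a joint would pass 70% of its speed; a pose out of reach is approached as far as the arm can. A call with a gripper value outside its range is refused whole. The fingers move at their own pace and stop on an object; the grip force is fixed at half the most. Time passes only in rows, so rows that repeat a pose let the fingers close. It gives the time, the measured TCP pose, the force and the opening at its end, in the units of the state.
- ctrl.observe(): the state, without advancing time (a new reading comes with each control period).
- ctrl.capture(name): name is "side" or "top"; returns the picture (480x640x3 uint8, red, green, blue); there is no depth.
- ctrl.camera_info(name): a dict with "K" (3x3 intrinsics, pixels), "world_to_cam" (4x4, takes a point from world to camera coordinates). Camera axes: x right, y up, looking along -z (the intrinsics and any distortion apply to the point x, -y, -z); pixel columns grow to the right and rows downward; lengths in m; the calibration is good to about 2 mm. A picture is of the moment at which its call begins. camera_info takes no time and is no camera call.
- ctrl.sign_off(): hands the job in, once; it reports no verdict.
The state is a dict: "clock": time; "joint_pos": joint angles; "joint_vel": joint speeds; "tau": joint torques, N m; "tool_pos": TCP position; "eef_rot": TCP orientation; "wrist_force": force on the tool from outside, world axes, zero at the start; "moment": the same for the moment, N m; "opening": finger opening in m.
Only numpy, scipy, OpenCV 4.12 (cv2) and the standard library are available. Lean on these libraries where they do the work, as an engineer would, in place of code of your own. Each camera call takes 0.05 s, during which the arm holds its last target. There are 200 camera calls.

## Task

Get the nut mill ready to grind: first stand the open steel beaker upright in the middle of the mill's round catch plate, under the chute, and let go. Then turn only the inner (fine) bar knob of the sloping dial clockwise, as seen facing the dial, all the way to its stop, and then back anticlockwise by four marks, which is 60 degrees. Leave the outer (coarse) ring as it is set, and do not shift or knock over the tea tin and the honey jar.

Things in the scene. Friction and masses are not known exactly. Their poses are not given: they have to be found in the camera images.
- beaker_mid (a point): Open, empty, plain steel beaker, round, 59 mm across (61 mm at its rim), 100 mm tall, 3 mm wall, 0.1 to 0.2 kg, loose, upright. This point is on its axis half-way up, 50 mm above its foot. It starts at one of three places: in front of the mill, behind the clear bin near its left end, or at the left beyond the ribbon reel.
- catch_plate (a point): Centre of the top of the mill's round black catch plate, 88 mm across, 8 mm high; the beaker belongs here (its middle then 50 mm above this point). Axes: z up, x from the mill's front to its back, y to the mill's left. On the -y side the dial's housing, 136 mm wide, starts 42 mm away: front face at x = +15 mm, 50 mm high, its top sloping up from there to 138 mm. The clear bin is on the +y side.
- hopper_top (a point): Middle of the clear hopper's mouth (72 mm across, 212 mm above the table), 105 mm behind the catch plate's centre along x. It stands on the grinding head, 80 mm wide, 165 mm high, whose front is 75 mm behind the plate's centre. A steel chute, 42 mm wide, sticks out of the head towards the plate and ends 41 mm short of its centre, 110 to 127 mm above the plate there. All fixed.
- fine_grip (a point): Point on the dial's axis where to grip the inner knob: a black bar 64 mm long, 17 mm thick; its top is 14 mm above this point, its round skirt (68 mm) 22 mm below. z = dial axis, out of the sloping panel towards the robot, 35 degrees from vertical; x = along the bar to its end with the steel line; y = across its thickness; they turn with the bar. Under the skirt lies the outer coarse ring.
- fine_knob (a joint): Turn of the inner bar knob, rad: grows clockwise as seen facing the dial; stops at 0 and at 2.60 (clockwise stop). Starts at 1.2 to 2.0; friction about 0.08 N m; stays where left. No detents: one mark = 15 degrees = 0.262 rad, shown by the 24 dark lines round the ring; four marks back from the stop reads 1.553.
- ring_stud (a point): Top of the round stud (11 mm thick, 10 mm high) on the outer steel coarse ring, 44.5 mm from the dial's axis. The ring is 100 mm across with a ribbed rim; its face lies 32 mm below fine_grip and the stud's top 23 mm below it. The ring turns easily and must not be turned. The stud starts anywhere within 50 degrees either side of the uphill direction.
- tea_tin_mid (a point): Bystander: closed printed tin, 58 mm across, 72 mm tall, loose; point at its centre half-way up. Stands at another of the three places.
- honey_jar_mid (a point): Bystander: glass honey jar with white cap, 64 mm across, 97 mm tall, loose; point at its centre half-way up. Stands at the remaining one of the three places.
- shelf_corner (a point): Obstacle, fixed: front left lower corner of the black raised shelf that overhangs the back right of the table, 28 mm thick, carrying a basket and a leafy plant; it reaches from here to the right (-y) and to the back (+x), over the mill's rear edge.
- bin_top (a point): Obstacle, fixed: clear acrylic bin with lid, 172 mm along x by 130 mm along y, 115 mm high; point at the top over its middle.
- reel_top (a point): Obstacle, fixed: ribbon reel on a wooden base 80 mm along x by 110 mm along y, 117 mm high; point at its top over its middle. Farther along +x and +y of it (from x = 0.47 m, y between 0.2 and 0.32 m) lies a bag sealer, 90 mm high, its raised arm up to 200 mm at the far end.

How it is judged:
By the outcome, as a careful person would: the job done as asked, in the order asked, and still so for the second after the job is handed in, with the robot touching nothing.
It also fails if it takes over 54 s, if anything falls off the work surface, if the arm or the gripper's body presses on something with over 40 N, if the wrist force passes 120 N, or if a joint passes its speed limit or range.

## Working session

There is one attempt and no reset: what is moved stays moved. The work goes in short steps, Python scripts to look and compute and a shell command to move; the robot and the scene stay as the last step left them, time stands still between calls to the robot, and variables do not carry over. Pictures are saved under pics/ and viewed, about 8 in all and at most 12, crops included, and the job is handed in when it is done.

```bash
mkdir -p pics; ls
python3 - <<'E'
from cell import ctrl
import cv2,numpy as np
np.set_printoptions(precision=4,suppress=True)
o=ctrl.observe();print(o)
for n in("side","top"):
    im=ctrl.capture(n);cv2.imwrite(f"pics/{n}0.png",im[:,:,::-1]);i=ctrl.camera_info(n);print(n,i)
E
```

```text
pics
{'clock': 0.0, 'joint_pos': array([-1.2622,  0.3339,  0.0399,  1.4663, -0.0134,  1.3433, -0.0585]), 'joint_vel': array([ 0.0006,  0.0001,  0.0008,  0.0001,  0.0004,  0.0006, -0.0009]), 'tau': array([ -0.0005, -65.8542,   1.3652, -40.5576,   0.0168,   0.0125,
        -0.    ]), 'tool_pos': array([0.2576, 0.5963, 0.2474]), 'eef_rot': array([ 0.2025,  0.9793, -0.0008, -0.0001]), 'wrist_force': array([-0.0417, -0.0164, -0.3023]), 'moment': array([0.0201, 0.0016, 0.0199]), 'opening': 0.08554955208607758}
side {'K': array([[619.2665,   0.    , 316.6408],
       [  0.    , 619.2665, 233.9516],
       [  0.    ,   0.    ,   1.    ]]), 'world_to_cam': array([[ 0.9699, -0.2425,  0.0204, -0.4575],
       [ 0.0979,  0.4657,  0.8795, -0.1901],
       [-0.2228, -0.8511,  0.4754, -1.2222],
       [ 0.    ,  0.    ,  0.    ,  1.    ]])}
top {'K': array([[501.8978,   0.    , 322.4112],
       [  0.    , 501.8978, 241.2563],
       [  0.    ,   0.    ,   1.    ]]), 'world_to_cam': array([[ 0.1142, -0.9935,  0.0036, -0.024 ],
       [ 0.9254,  0.1077,  0.3633, -0.4928],
       [-0.3613, -0.0382,  0.9317, -0.9453],
       [ 0.    ,  0.    ,  0.    ,  1.    ]])}
```

View pics/side0.png

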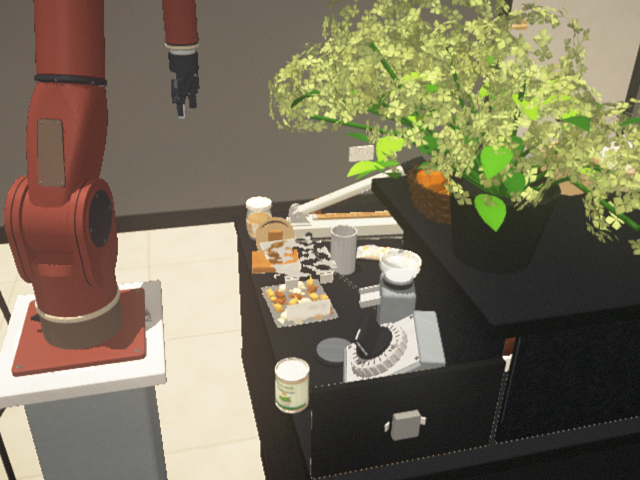

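View pics/top0.png

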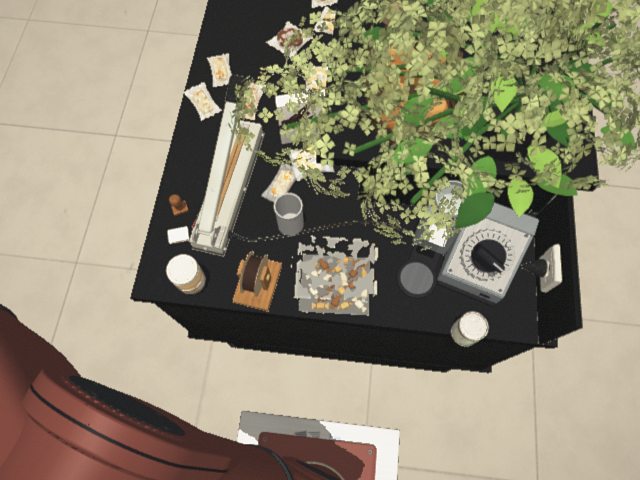

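The beaker stands behind the bin (top 289,213), the tin in front of the mill (472,328), and the jar at the left (186,272). Next I'll view enlarged crops.

```bash
cat > h.py <<'E'
import numpy as np,cv2
from cell import ctrl
from scipy.spatial.transform import Rotation as R
np.set_printoptions(precision=4,suppress=True)
CI={n:ctrl.camera_info(n) for n in("side","top")}
def ray(n,uv):
    c=CI[n];d=np.linalg.inv(c["K"])@[*uv,1];d=d*[1,-1,-1]
    T=c["world_to_cam"];Rt=T[:3,:3].T
    return -Rt@T[:3,3],Rt@d/np.linalg.norm(d)
def plane(n,uv,z):
    o,d=ray(n,uv);return o+d*(z-o[2])/d[2]
def two(us,ut):
    o1,d1=ray("side",us);o2,d2=ray("top",ut)
    s=np.linalg.lstsq(np.c_[d1,-d2],o2-o1,rcond=None)[0]
    a,b=o1+d1*s[0],o2+d2*s[1];return (a+b)/2,np.linalg.norm(a-b)
def proj(n,p):
    c=CI[n];q=c["world_to_cam"]@[*p,1];q=c["K"]@(q[:3]*[1,-1,-1]);return q[:2]/q[2]
E
python3 - <<'E'
import cv2
t=cv2.imread("pics/top0.png");s=cv2.imread("pics/side0.png")
cv2.imwrite("pics/tc.png",cv2.resize(t[170:350,385:565],None,fx=3.3,fy=3.3,interpolation=cv2.INTER_CUBIC))
a=cv2.resize(s[215:415,240:450],None,fx=2.9,fy=2.9,interpolation=cv2.INTER_CUBIC)
cv2.imwrite("pics/sc.png",a)
E
```

```text
(no output)
```

View pics/tc.png

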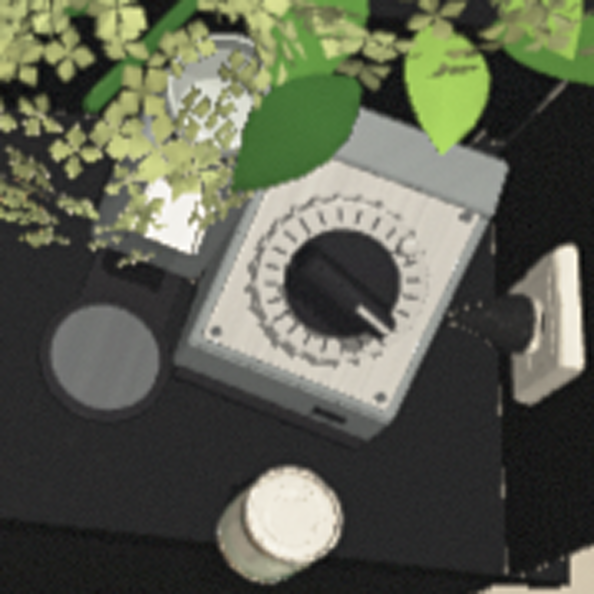

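View pics/sc.png

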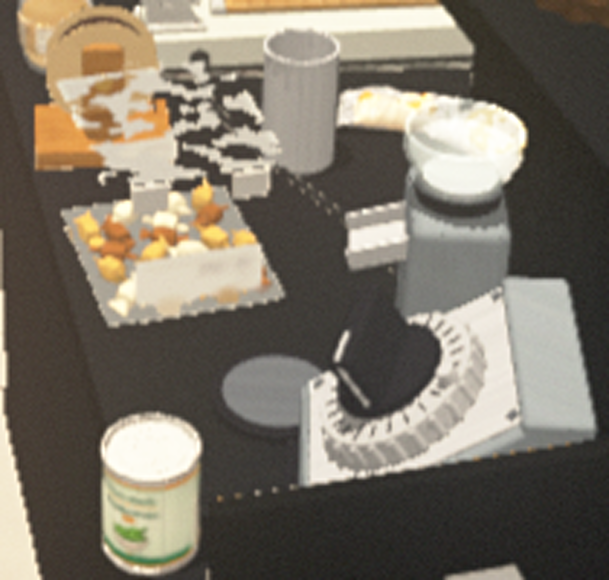

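```bash
python3 - <<'E'
from h import *
T=lambda x,y:(385+x/3.3,170+y/3.3)
S=lambda x,y:(240+x/2.9,215+y/2.9)
print("cams",ray("side",(0,0))[0],ray("top",(0,0))[0])
P=plane("top",T(104,356),.008);P2=plane("side",S(275,390),.008);print("plate",P,P2,two(S(275,390),T(104,356)))
for w in [(49,356),(159,356),(104,303),(104,409)]: print(" plate edge",np.linalg.norm(plane("top",T(*w),.008)-P))
for n,s,t in [("FL",(318,383),(215,332)),("BR",(513,415),(465,215))]:print(n,two(S(*s),T(*t)))
print("skirt top", plane("top",T(343,283),.1))
print("beaker rim",plane("top",(289,201),.1),"side",plane("side",S(302,50),.1))
print("bkr side rim two",two(S(302,48),(289,201)))
print("tin top",plane("top",T(293,513),.072),plane("side",S(152,448),.072))
print("jar",plane("top",(183,270),.097),plane("side",(259,203),.097))
print("frontedge",plane("top",T(180,350),.05),plane("top",T(385,420),.05))
print("shelf",two((495,324),(405,190)))
for n,h,l in [("bin corners",.115,[(297,239),(375,239),(374,315),(294,313)]),("reel base",.02,[(235,303),(273,310),(283,283)])]:
  for u in l: print(n,plane("top",u,h if 'bin' in n else h), plane("top",u,0))
E
python3 - <<'E'
import cv2,numpy as np
t=cv2.imread("pics/top0.png")
a=cv2.resize(t[160:330,170:400],None,fx=3.4,fy=3.4,interpolation=cv2.INTER_CUBIC);a=np.clip(a.astype(int)*2,0,255).astype('uint8')
cv2.imwrite("pics/tl.png",a)
E
```

```text
cams [ 0.1901 -1.0626  0.7576] [ 0.1173 -0.0069  1.0598]
plate [ 0.4635 -0.1782  0.008 ] [ 0.4635 -0.1744  0.008 ] (array([ 0.4625, -0.1777,  0.0108]), np.float64(0.00014999262309497324))
 plate edge 0.03649937950351853
 plate edge 0.03650843469111525
 plate edge 0.03722562210092535
 plate edge 0.03633252495316892
FL (array([ 0.4703, -0.2384,  0.0625]), np.float64(0.0013564366323784065))
BR (array([ 0.5368, -0.3706,  0.133 ]), np.float64(0.0003760662316724816))
skirt top [ 0.4972 -0.3073  0.1   ]
beaker rim [0.5723 0.1132 0.1   ] side [0.5608 0.1097 0.1   ]
bkr side rim two (array([0.5661, 0.113 , 0.1018]), np.float64(0.009526783745585445))
tin top [ 0.3569 -0.2854  0.072 ] [ 0.3576 -0.2848  0.072 ]
jar [0.3966 0.3041 0.097 ] [0.3995 0.3046 0.097 ]
frontedge [ 0.4593 -0.2193  0.05  ] [ 0.4281 -0.3487  0.05  ]
shelf (array([ 0.7524, -0.1586, -0.0177]), np.float64(0.1134076524513324))
bin corners [0.4826 0.0835 0.115 ] [0.5271 0.0945 0.    ]
bin corners [ 0.5009 -0.0734  0.115 ] [ 0.5476 -0.0815  0.    ]
bin corners [ 0.3448 -0.0834  0.115 ] [ 0.3724 -0.0927  0.    ]
bin corners [0.331 0.069 0.115] [0.357  0.0782 0.    ]
reel base [0.3595 0.2038 0.02  ] [0.3641 0.2079 0.    ]
reel base [0.3538 0.1215 0.02  ] [0.3583 0.124  0.    ]
reel base [0.4149 0.109  0.02  ] [0.4206 0.1112 0.    ]
```

View pics/tl.png

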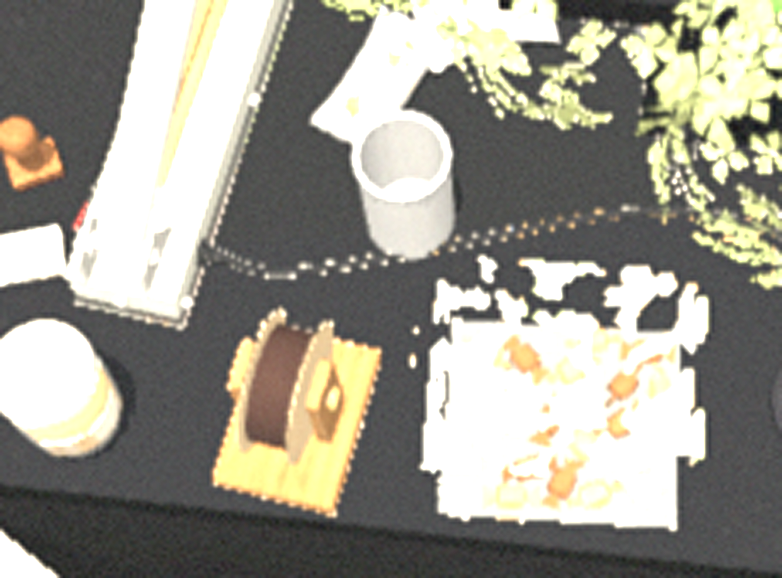

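The bright crop shows the beaker rim centred at (402,162) in the crop, with clear space around it. Now I'll refine its position and work out the moves.

```bash
cat >> h.py <<'E'
def pose(az,tilt,up=(0,0,1)):
    "tool y horizontal at azimuth az; tool z down, tilted so hand leans to the -x' side by tilt (deg)"
    a=np.radians(az);y=np.array([np.cos(a),np.sin(a),0]);f=np.array([np.sin(a),-np.cos(a),0])
    t=np.radians(tilt);z=np.sin(t)*f-np.cos(t)*np.array([0,0,1]);return np.c_[np.cross(y,z),y,z]
def units(p,Rm,grasp=True):
    "rows for grasp point p, rotation Rm"
    o=ctrl.observe();R0=R.from_quat(o["eef_rot"]).as_matrix()
    p=np.array(p)+(Rm[:,2]*.002 if grasp else 0)
    rv=R.from_matrix(R0.T@Rm).as_rotvec(degrees=True)/5;s=R0.T@(p-o["tool_pos"])/.025
    print(o["clock"],"rows",np.round(np.r_[rv,s],2))
E
python3 - <<'E'
from h import *
print("rim",plane("top",(288.2,207.6),.1),two((343.8,231.7),(288.2,207.6)))
print("foot front",plane("top",(290.6,235.6),0),"foot near side",plane("side",(240+302/2.9,215+172/2.9),0))
print("shelf",two((375,182),(332,163)))
b=(.553,.109,.20)
units(b,pose(76.4,15))
E
```

```text
rim [0.5568 0.1128 0.1   ] (array([0.5592, 0.1129, 0.099 ]), np.float64(0.0036363828285025154))
foot front [0.5336 0.11   0.    ] foot near side [0.5597 0.0912 0.    ]
shelf (array([0.5905, 0.0259, 0.2538]), np.float64(0.009439438442341852))
0.1 rows [ -0.27  -2.99  -1.94 -18.6  -13.2    2.  ]
```

```bash
python3 -c "
from h import *
units((.56,.114,.22),pose(76.4,15))"
```

```text
0.1 rows [ -0.27  -2.99  -1.94 -18.77 -12.91   1.2 ]
```

```bash
r='[-0.27,-2.99,-1.94,-18.8,-12.9,-1,1]'; python3 -m pendant '[[-0.27,-2.99,-1.94,-18.8,-12.9,-1,1],[-0.27,-2.99,-1.94,-18.8,-12.9,-1,1],[-0.27,-2.99,-1.94,-18.8,-12.9,-1,1],[-0.27,-2.99,-1.94,-18.8,-12.9,-1,1],[-0.27,-2.99,-1.94,-18.8,-12.9,-1,1],[-0.27,-2.99,-1.94,-18.8,-12.9,-1,1],[-0.27,-2.99,-1.94,-18.8,-12.9,-1,1],[-0.27,-2.99,-1.94,-18.8,-12.9,-1,1],[-0.27,-2.99,-1.94,-18.8,-12.9,-1,1],[-0.27,-2.99,-1.94,-18.8,-12.9,-1,1],[-0.27,-2.99,-1.94,-18.8,-12.9,-1,1],[-0.27,-2.99,-1.94,-18.8,-12.9,-1,1]]'
python3 - <<'E'
from h import *
o=ctrl.observe();print(o["clock"],o["tool_pos"],o["joint_pos"])
units((.56,.114,.15),pose(76.4,15));units((.56,.114,.083),pose(76.4,15))
E
```

```text
clock: 1.3
tool_pos: [0.563, 0.1086, 0.2737]
eef_rot: [0.12, 0.984, -0.015, 0.13]
wrist_force: [0.1, 0.4, 0.1]
opening: 0.0856
1.3 [0.563  0.1086 0.2737] [-0.8459 -0.0142  0.4895  1.8367  0.1714  1.1044  0.9108]
1.3 rows [-0.01  0.01 -0.07  1.45  0.18  4.81]
1.3 rows [-0.01  0.01 -0.07  2.14  0.17  7.4 ]
```

```bash
python3 -m pendant '[[0,0,0,1.4,0.2,4.8,1],[0,0,0,1.4,0.2,4.8,1],[0,0,0,1.4,0.2,4.8,1],[0,0,0,1.4,0.2,4.8,1]]'
python3 - <<'E'
from h import *
a=ctrl.capture("top")[130:330,180:400];b=ctrl.capture("side")[130:330,230:450]
p=np.hstack([a,b])[:,:,::-1];p=cv2.resize(p,(792,377),interpolation=cv2.INTER_CUBIC)
cv2.imwrite("pics/g1.png",np.clip(p.astype(int)*1.5,0,255).astype('uint8'))
units((.56,.114,.085),pose(76.4,15))
E
```

```text
clock: 1.7
tool_pos: [0.5571, 0.1189, 0.1443]
eef_rot: [0.117, 0.985, -0.017, 0.127]
wrist_force: [0.2, -0.4, -0.2]
opening: 0.0855
1.8 rows [ 0.01 -0.   -0.    0.61 -0.23  2.56]
```

View pics/g1.png

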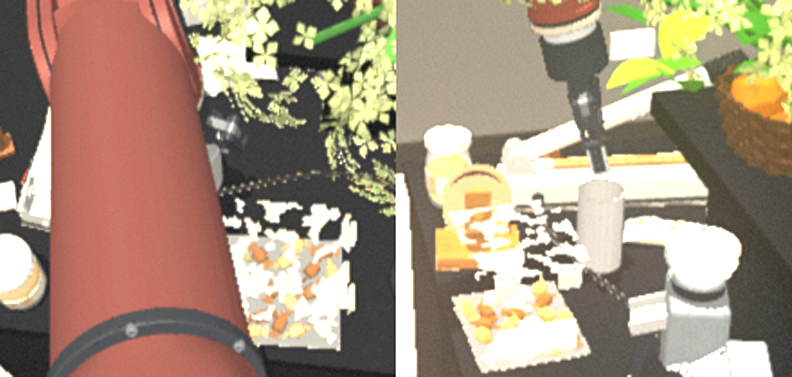

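Side view: fingers are centred over the beaker rim (about 600,180 in the picture). Descending and closing.

```bash
python3 -m pendant '[[0,0,0,0.3,-0.2,1.3,1],[0,0,0,0.6,-0.2,2.6,1],[0,0,0,0.6,-0.2,2.6,1],[0,0,0,0.6,-0.2,2.6,1]]'
python3 -m pendant '[[0,0,0,0,0,0,-0.2],[0,0,0,0,0,0,-0.2],[0,0,0,0,0,0,-0.2],[0,0,0,0,0,0,-0.2],[0,0,0,0,0,0,-0.2],[0,0,0,0,0,0,-0.2],[0,0,0,0,0,0,-0.2]]'
python3 -c "
from h import *
units((.558,.114,.26),pose(76.4,15));units((.43,.0,.26),pose(76.4,15))"
```

```text
clock: 2.2
tool_pos: [0.562, 0.1148, 0.0836]
eef_rot: [0.118, 0.984, -0.015, 0.13]
wrist_force: [-0.0, -0.1, -0.1]
opening: 0.0854
clock: 2.9
tool_pos: [0.5626, 0.1154, 0.0843]
eef_rot: [0.117, 0.984, -0.014, 0.131]
wrist_force: [-2.3, 0.7, 10.9]
opening: 0.0579
2.9 rows [ 0.05  0.03 -0.01 -1.68 -0.07 -6.75]
2.9 rows [ 0.05  0.03 -0.01  2.09 -5.7  -7.79]
```

```bash
python3 -m pendant '[[0,0,0,-0.3,0,-1,-0.2],[0,0,0,-0.7,0,-2.5,-0.2],[0,0,0,-1.2,0,-4.5,-0.2],[0,0,0,-1.7,-0.1,-6.75,-0.2],[0,0,0,-1.7,-0.1,-6.75,-0.2],[0,0,0,-1.7,-0.1,-6.75,-0.2],[0,0,0,-1.7,-0.1,-6.75,-0.2]]'
python3 -c "
from h import *
from cell import ctrl
print(ctrl.observe()['wrist_force'],ctrl.observe()['opening'])
units((.43,.0,.25),pose(76.4,15));units((.435,-.17,.24),pose(76.4,15))"
```

```text
clock: 3.6
tool_pos: [0.5571, 0.1124, 0.2547]
eef_rot: [0.117, 0.985, -0.015, 0.129]
wrist_force: [0.5, -0.2, -1.7]
opening: 0.0579
[ 0.4699 -0.1763 -1.7385] 0.057855484968688586
3.6 rows [ 0.01 -0.01 -0.    3.8  -5.57 -0.74]
3.6 rows [  0.01  -0.01  -0.     2.17 -12.13   0.1 ]
```

```bash
python3 -m pendant '[[0,0,0,0.7,-1,-0.1,-0.2],[0,0,0,1.5,-2.1,-0.3,-0.2],[0,0,0,2.2,-3.2,-0.4,-0.2],[0,0,0,3,-4.4,-0.6,-0.2],[0,0,0,3.6,-5.6,-0.7,-0.2],[0,0,0,3.3,-6.9,-0.6,-0.2],[0,0,0,3,-8.2,-0.4,-0.2],[0,0,0,2.7,-9.5,-0.3,-0.2],[0,0,0,2.4,-10.8,-0.1,-0.2],[0,0,0,2.2,-12.1,0.1,-0.2],[0,0,0,2.2,-12.1,0.1,-0.2],[0,0,0,2.2,-12.1,0.1,-0.2]]'
python3 - <<'E'
from h import *
t=ctrl.capture("top")[150:350,330:550];s=ctrl.capture("side")[190:390,260:480]
p=np.hstack([t,s])[:,:,::-1];p=cv2.resize(p,(792,360),interpolation=cv2.INTER_CUBIC)
cv2.imwrite("pics/c1.png",p)
units((.4625,-.178,.12),pose(76.4,15));units((.4625,-.178,.096),pose(76.4,15))
E
```

```text
clock: 4.8
tool_pos: [0.4346, -0.1692, 0.237]
eef_rot: [0.118, 0.985, -0.015, 0.128]
wrist_force: [-0.1, 1.1, -1.7]
opening: 0.058
4.9 rows [ 0.01 -0.02  0.01  0.1  -0.13  4.92]
4.9 rows [ 0.01 -0.02  0.01  0.34 -0.13  5.85]
```

View pics/c1.png

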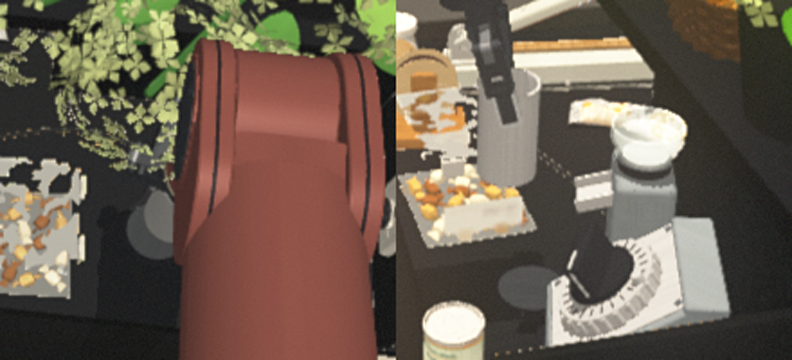

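Run:
```python
from h import *
o=ctrl.observe();g=o["tool_pos"]-R.from_quat(o["eef_rot"]).as_matrix()[:,2]*.002;print(g)
z=g[2]+.0138
im=cv2.imread("pics/c1.png")
print("rim",plane("side",(260+(510-396)/1.8,190+82/1.8),z), "proj expected rim centre",[(proj("side",[g[0]+dx,g[1],z])-[260,190])*1.8+[396,0] for dx in(0,.003,.006)])
```

```text
[ 0.4348 -0.168   0.2396]
rim [ 0.4362 -0.1679  0.2534] proj expected rim centre [array([508.587 ,  82.1852]), array([511.6509,  81.8732]), array([514.7108,  81.5616])]
```

```bash
python3 -m pendant '[[0,0,0,0.1,-0.1,1,-0.2],[0,0,0,0.1,-0.1,2,-0.2],[0,0,0,0.1,-0.1,3,-0.2],[0,0,0,0.1,-0.1,4,-0.2],[0,0,0,0.2,-0.1,5,-0.2],[0,0,0,0.34,-0.1,5.8,-0.2],[0,0,0,0.34,-0.1,5.8,-0.2],[0,0,0,0.34,-0.1,5.8,-0.2]]'
python3 -c "
from h import *
units((.462,-.177,.0945),pose(76.4,15))
"
```

```text
clock: 5.7
tool_pos: [0.4634, -0.1776, 0.0963]
eef_rot: [0.117, 0.985, -0.015, 0.129]
wrist_force: [-0.4, -0.5, -1.3]
opening: 0.0578
5.7 rows [ 0.01 -0.02  0.01  0.08  0.01  0.14]
```

```bash
python3 -m pendant '[[0,0,0,0.08,0,0.1,-0.2],[0,0,0,0.08,0,0.14,-0.2],[0,0,0,0.08,0,0.16,-0.2],[0,0,0,0.08,0,0.16,-0.2]]'
```

```text
clock: 6.1
tool_pos: [0.4629, -0.178, 0.0923]
eef_rot: [0.118, 0.984, -0.015, 0.13]
wrist_force: [-0.2, -0.7, -1.7]
opening: 0.0576
```

Run:
```python
from h import *
s=ctrl.capture("side")[225:385,300:460][:,:,::-1]
cv2.imwrite("pics/p1.png",cv2.resize(s,(592,592),interpolation=cv2.INTER_CUBIC))
```

```text
(no output)
```

View pics/p1.png

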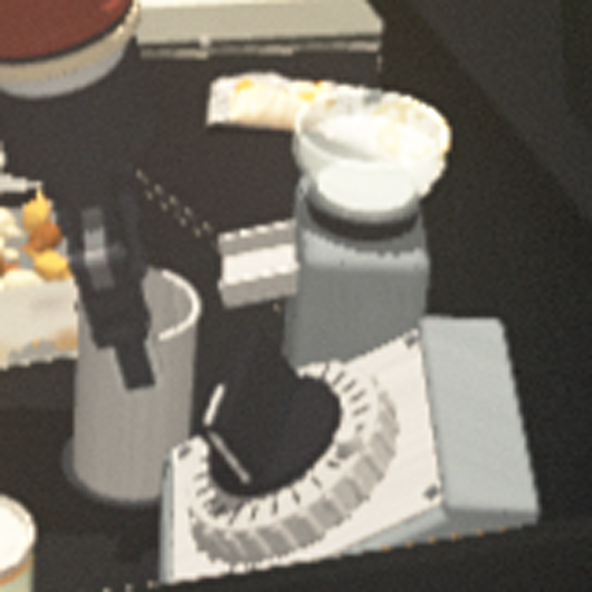

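Run:
```python
from h import *
f=lambda x,y:(300+x/3.7,225+y/3.7)
c=np.array([.4635,-.177,.008])
a=np.radians(np.arange(0,360,1))
for n,cc,r in[("plate",c,.044),("plate0",c-[0,0,.008],.044),("beak",np.array([.4629+.0005+.0015,-.177,.010]),.0295),("beak",np.array([.4645,-.177,.010]),.0295)]:
    q=np.array([(proj("side",cc+r*np.array([np.cos(t),np.sin(t),0]))-[300,225])*3.7 for t in a]);print(n,"left",q[q[:,0].argmin()],"bottom",q[q[:,1].argmax()],"right",q[q[:,0].argmax()])
o=ctrl.observe();print(o["tool_pos"])
# edge profile left of beaker, row-wise in original side0 for plate rim
s=cv2.imread("pics/side0.png")
for v in(348,350,352):print(v,s[v,308:322].sum(1), s[v,345:362].sum(1))
t=cv2.imread("pics/top0.png")
print(t[278,394:408].sum(1),t[278,428:442].sum(1),t[292:304,417].sum(1),t[252:268,417].sum(1))
```

```text
plate left [ 44.2347 462.432 ] bottom [134.2773 520.8633] right [216.486  468.0289]
plate0 left [ 43.9725 474.7695] bottom [133.7047 533.4205] right [215.6651 480.3601]
beak left [ 75.3552 459.3996] bottom [135.7829 498.0925] right [190.8737 463.1504]
beak left [ 74.5964 459.5087] bottom [135.0118 498.2072] right [190.1233 463.26  ]
[ 0.4629 -0.1781  0.0923]
348 [183 184 182 190 185 183 196 198 263 393 397 402 397 404] [476 566 719 500 488 598 677 684 677 602 525 290 170 152 153 250 415]
350 [182 183 177 183 179 188 184 190 251 381 399 398 390 398] [503 536 696 692 682 686 685 682 684 659 640 336 178 175 151 141 212]
352 [180 179 187 179 174 186 181 178 193 322 402 411 407 403] [491 502 664 690 693 691 680 685 677 611 575 323 168 154 144 143 131]
[132 123 103 144 149 167 255 349 353 341 342 339 343 345] [338 343 352 350 332 198 140 140 135 181 261 280 290 289] [349 318 201 151 157 141 108 122 121 125 123 124] [109 139 147 142 145 141 138 145 137 161 248 348 350 346 353 348]
```

```bash
python3 -m pendant '[[0,0,0,0.01,0,0.05,-0.2],[0,0,0,0.01,0,0.05,-0.2]]' | grep -v rot;  python3 -m pendant '[[0,0,0,0.01,0,0.05,-0.2],[0,0,0,0.01,0,0.05,-0.2]]'| grep -v rot
```

```text
clock: 6.35
tool_pos: [0.4641, -0.1781, 0.0922]
wrist_force: [-8.2, 4.7, 21.1]
opening: 0.0579
clock: 6.55
tool_pos: [0.4654, -0.1783, 0.0921]
wrist_force: [-13.4, 6.0, 34.3]
opening: 0.058
```

```bash
python3 -m pendant '[[0,0,0,-0.02,0,-0.1,-0.2],[0,0,0,-0.02,0,-0.1,-0.2]]' | grep -v rot;  python3 -m pendant '[[0,0,0,0,0,0,0.8],[0,0,0,0,0,0,0.8],[0,0,0,0,0,0,0.8],[0,0,0,0,0,0,0.8],[0,0,0,0,0,0,0.8]]'| grep -v rot
python3 -c "
from h import *
units((.45,-.175,.24),pose(76.4,15))
"
```

```text
clock: 6.75
tool_pos: [0.463, -0.1781, 0.0924]
wrist_force: [-0.2, -0.1, -3.0]
opening: 0.0578
clock: 7.25
tool_pos: [0.4627, -0.1781, 0.092]
wrist_force: [0.2, -0.6, -0.2]
opening: 0.0767
7.25 rows [ 0.01 -0.   -0.   -1.03  0.01 -5.78]
```

```bash
python3 -m pendant '[[0,0,0,0,0,-0.8,0.8],[0,0,0,0,0,-1.8,0.8],[0,0,0,0,0,-3.5,0.8],[0,0,0,0,0,-5.5,1],[0,0,0,0,1,-7,1],[0,0,0,0,3,-7.5,1],[0,0,0,0,6,-7.5,1],[0,0,0,0,10,-7.5,1],[0,0,0,0,10,-7.5,1],[0,0,0,0,10,-7.5,1],[0,0,0,0,10,-7.5,1]]'| grep -v rot
python3 - <<'E'
from h import *
t=ctrl.capture("top");s=ctrl.capture("side")
cv2.imwrite("pics/top2.png",t[:,:,::-1]);cv2.imwrite("pics/side2.png",s[:,:,::-1])
p=np.hstack([cv2.resize(t[210:340,390:530],None,fx=2.85,fy=2.85,interpolation=cv2.INTER_CUBIC),cv2.resize(s[275:405,305:445],None,fx=2.85,fy=2.85,interpolation=cv2.INTER_CUBIC)])
cv2.imwrite("pics/m2.png",np.clip(p[:,:,::-1].astype(int)*1.8,0,255).astype('uint8'));print(p.shape)
E
```

```text
clock: 8.35
tool_pos: [0.4745, 0.0801, 0.273]
wrist_force: [0.3, -0.9, 0.2]
opening: 0.0854
(370, 798, 3)
```

View pics/m2.png

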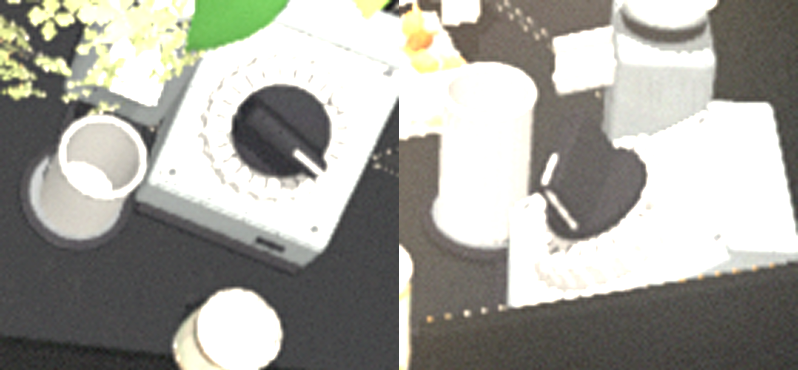

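Run:
```python
from h import *
fT=lambda x,y:(390+x/2.85,210+y/2.85);fS=lambda x,y:(305+(x-399)/2.85,275+y/2.85)
E1,e1=two(fS(545,187),fT(324,176));I,e2=two(fS(556,154),fT(296,152));print(E1,e1,I,e2,np.linalg.norm(E1-I))
psi=np.arctan2(-.031,-.129)
xm=np.array([.972,-.234,0]);ym=np.array([.234,.972,0]);n=-np.sin(np.radians(35))*xm+np.array([0,0,np.cos(np.radians(35))])
print("n",n,"d.n",(E1-I)@n/np.linalg.norm(E1-I))
up=np.cross(n,-ym);up=np.sin(np.radians(55))*xm+np.array([0,0,np.sin(np.radians(35))])
d=(E1-I);d-=n*(d@n);d/=np.linalg.norm(d);print("d",d,"ang from uphill toward right(-y)",np.degrees(np.arctan2(d@-ym,d@up)))
# skirt ellipses
t=cv2.imread("pics/top2.png");s=cv2.imread("pics/side2.png")
g=cv2.cvtColor(t,6);m=(g<60).astype('uint8')
k,l,st,ce=cv2.connectedComponentsWithStats(m);
i=l[255,488];print("lab",i,st[i],ce[i])
c=cv2.findContours((l==i).astype('uint8'),0,1)[0][0];el=cv2.fitEllipse(c);print(el)
for h in(.09,.1,.11,.12,.13):print(h,plane("top",el[0],h))
print("grip est", E1-.032*d-.014*n)
G=E1-.032*d-.014*n;
sk=G-.022*n;print("skirt",sk,"proj top",proj("top",sk),"side",proj("side",sk),(proj("side",sk)-[305,275])*2.85+[399,0])
print("Plate->grip in mill", (G-[.4645,-.177,.008])@xm,(G-[.4645,-.177,.008])@ym)
```

```text
[ 0.4517 -0.3218  0.1436] 0.0024362304136110844 [ 0.4644 -0.3014  0.1493] 0.002138857559150083 0.02468741652574002
n [-0.5575  0.1342  0.8192] d.n -0.010761684999838908
d [-0.5204 -0.8254 -0.219 ] ang from uphill toward right(-y) 112.44786459407551
lab 188 [471 240  34  32 816] [487.8676 255.4767]
((487.9635314941406, 255.52833557128906), (30.596012115478516, 33.1310920715332), 98.78433990478516)
0.09 [ 0.5014 -0.3085  0.09  ]
0.1 [ 0.4975 -0.3054  0.1   ]
0.11 [ 0.4935 -0.3023  0.11  ]
0.12 [ 0.4895 -0.2991  0.12  ]
0.13 [ 0.4856 -0.296   0.13  ]
grip est [ 0.4762 -0.2973  0.1392]
skirt [ 0.4884 -0.3002  0.1212] proj top [488.6866 255.9155] side [372.3038 340.7256] [590.8157 187.3178]
Plate->grip in mill 0.03947118581512268 -0.11415935948033462
```

```bash
cat >> h.py <<'E'
xm=np.array([.972,-.234,0]);xm/=np.linalg.norm(xm);ym=np.array([-xm[1],xm[0],0])
n=-np.sin(np.radians(35))*xm+np.array([0,0,np.cos(np.radians(35))])
up=np.cos(np.radians(35))*xm+np.array([0,0,np.sin(np.radians(35))])
G=np.array([.4760,-.2963,.139])
def dial(cw):
    "tool z=-n, tool y at clock angle cw (deg, clockwise from uphill)"
    a=np.radians(cw);y=np.cos(a)*up-np.sin(a)*ym;return np.c_[np.cross(y,-n),y,-n]
def cwang():
    y=R.from_quat(ctrl.observe()["eef_rot"]).as_matrix()[:,1];return np.degrees(np.arctan2(-y@ym,y@up))%360
E
python3 -c "
from h import *
print(ctrl.observe()['joint_pos'],cwang())
units(G+.09*n,dial(202.4))
"
```

```text
[-0.5316 -0.2048  0.1512  2.0062  0.1995  1.1305  0.8875] 270.0264372280916
8.45 rows [  2.36  -3.53 -13.38  -0.85 -14.46   2.79]
```

```bash
python3 -m pendant '[[2.4,-3.5,-13.4,-0.9,-14.5,2,1],[2.4,-3.5,-13.4,-0.9,-14.5,2,1],[2.4,-3.5,-13.4,-0.9,-14.5,2,1],[2.4,-3.5,-13.4,-0.9,-14.5,2,1],[2.4,-3.5,-13.4,-0.9,-14.5,2,1],[2.4,-3.5,-13.4,-0.9,-14.5,2,1],[2.4,-3.5,-13.4,-0.9,-14.5,2,1],[2.4,-3.5,-13.4,-0.9,-14.5,2.8,1],[2.4,-3.5,-13.4,-0.9,-14.5,2.8,1],[2.4,-3.5,-13.4,-0.9,-14.5,2.8,1],[2.4,-3.5,-13.4,-0.9,-14.5,2.8,1]]'
python3 -c "
from h import *
print(ctrl.observe()['joint_pos'],cwang())
units(G+.04*n,dial(202.4));units(G+.003*n,dial(202.4))
"
```

```text
clock: 9.55
tool_pos: [0.4561, -0.2749, 0.1952]
eef_rot: [-0.418, 0.858, -0.211, 0.21]
wrist_force: [0.1, -0.1, -0.2]
opening: 0.0856
[-0.3296 -0.3814  0.7342  2.3143  0.3775  0.5327  2.655 ] 203.46912018009522
9.55 rows [-0.15 -0.63 -0.22  0.74  0.21  0.92]
9.55 rows [-0.15 -0.63 -0.22  0.66  0.22  2.4 ]
```

```bash
python3 -c "
from h import *
units(G+.06*n,dial(290))
"
```

```text
9.55 rows [-0.6  -0.39 17.3   0.78  0.19  0.12]
```

```bash
python3 -m pendant '[[-0.6,-0.4,17.3,0.8,0.2,0.1,1],[-0.6,-0.4,17.3,0.8,0.2,0.1,1],[-0.6,-0.4,17.3,0.8,0.2,0.1,1],[-0.6,-0.4,17.3,0.8,0.2,0.1,1],[-0.6,-0.4,17.3,0.8,0.2,0.1,1],[-0.6,-0.4,17.3,0.8,0.2,0.1,1],[-0.6,-0.4,17.3,0.8,0.2,0.1,1],[-0.6,-0.4,17.3,0.8,0.2,0.1,1],[-0.6,-0.4,17.3,0.8,0.2,0.1,1],[-0.6,-0.4,17.3,0.8,0.2,0.1,1],[-0.6,-0.4,17.3,0.8,0.2,0.1,1]]'
python3 -c "
from h import *
print(ctrl.observe()['joint_pos'],cwang())
units(G+.06*n,dial(22.4))
"
```

```text
clock: 10.65
tool_pos: [0.4437, -0.2856, 0.1878]
eef_rot: [0.275, 0.913, 0.019, 0.3]
wrist_force: [0.7, -0.9, -0.6]
opening: 0.0858
[-0.0372 -0.2862  0.598   2.3129 -0.0911  0.49    1.6418] 290.0895695226032
10.65 rows [ 0.02 -0.03 18.46 -0.03 -0.11  0.06]
```

```bash
python3 -m pendant '[[0,0,18.5,0,-0.1,0.05,1],[0,0,18.5,0,-0.1,0.05,1],[0,0,18.5,0,-0.1,0.05,1],[0,0,18.5,0,-0.1,0.05,1],[0,0,18.5,0,-0.1,0.05,1],[0,0,18.5,0,-0.1,0.05,1],[0,0,18.5,0,-0.1,0.05,1],[0,0,18.5,0,-0.1,0.05,1],[0,0,18.5,0,-0.1,0.05,1],[0,0,18.5,0,-0.1,0.05,1],[0,0,18.5,0,-0.1,0.05,1],[0,0,18.5,0,-0.1,0.05,1]]'
python3 -c "
from h import *
print(ctrl.observe()['joint_pos'],cwang())
units(G+.03*n,dial(22.4));units(G+.003*n,dial(22.4))
s=ctrl.capture('side')[235:405,260:445];t=ctrl.capture('top')[200:340,390:540]
p=np.hstack([cv2.resize(s,(480,441),interpolation=cv2.INTER_CUBIC),cv2.resize(t,(315,441))])[:,:,::-1]
cv2.imwrite('pics/k1.png',np.clip(p.astype(int)*2,0,255).astype('uint8'))
"
```

```text
clock: 11.85
tool_pos: [0.4437, -0.2875, 0.1866]
eef_rot: [0.849, 0.435, 0.229, 0.195]
wrist_force: [-0.1, 0.2, -0.9]
opening: 0.0851
[ 0.3152 -0.2129  0.2945  2.2999 -0.3376  0.4973  0.2502] 22.248760255819615
11.85 rows [-0.01 -0.03  0.03 -0.04  0.02  1.21]
11.85 rows [-0.01 -0.03  0.03 -0.04  0.02  2.29]
```

View pics/k1.png

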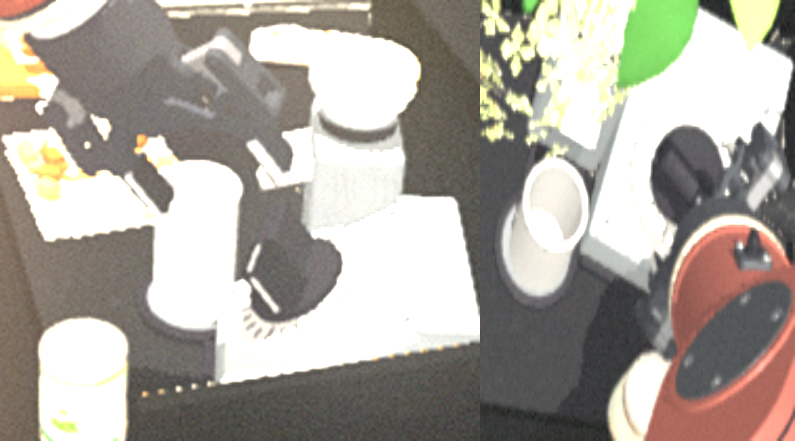

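```bash
python3 -m pendant '[[0,0,0,0,0,0.6,0.1],[0,0,0,0,0,1.2,0.1],[0,0,0,0,0,1.2,0.1],[0,0,0,0,0,1.5,0.1],[0,0,0,0,0,1.8,0.1],[0,0,0,0,0,2.1,0.1],[0,0,0,0,0,2.25,0.1],[0,0,0,0,0,2.25,0.1]]'
python3 -c "
from h import *
print(ctrl.observe()['moment'])
units(G+.003*n,dial(22.4))"
```

```text
clock: 12.75
tool_pos: [0.4759, -0.294, 0.1399]
eef_rot: [0.849, 0.435, 0.229, 0.194]
wrist_force: [1.3, 0.7, 0.1]
opening: 0.0469
[ 0.124   0.5746 -0.0699]
12.75 rows [-0.02 -0.04  0.03 -0.08  0.03  0.  ]
```

```bash
python3 -m pendant '[[0,0,0,-0.05,0,0,-1],[0,0,0,-0.05,0,0,-1],[0,0,0,-0.05,0,0,-1],[0,0,0,-0.05,0,0,-1],[0,0,0,-0.05,0,0,-1],[0,0,0,-0.05,0,0,-1]]'
python3 -c "
from h import *
print(ctrl.observe()['moment'],cwang())"
```

```text
clock: 13.35
tool_pos: [0.475, -0.2953, 0.1405]
eef_rot: [0.849, 0.435, 0.23, 0.195]
wrist_force: [-5.1, 1.3, 3.2]
opening: 0.016
[ 0.1849  0.6697 -0.0209] 22.31645458244691
```

```bash
python3 -m pendant '[[0,0,1,0,0,0,-1],[0,0,2,0,0,0,-1],[0,0,3,0,0,0,-1],[0,0,4,0,0,0,-1],[0,0,5,0,0,0,-1],[0,0,6,0,0,0,-1],[0,0,6,0,0,0,-1]]'
cat >> h.py <<'E'
def rep():
    o=ctrl.observe();t=R.from_quat(o["eef_rot"]).as_matrix();f=o["wrist_force"];m=o["moment"]
    print("cw",cwang(),"Mn",m@-n,"F tool",t.T@f,"|F|",np.linalg.norm(f),"pos-G",t.T@(o["tool_pos"]-t[:,2]*.002-G)*1000,"tilt",np.degrees(np.arccos(-t[:,2]@n)),"j",o["joint_pos"],"open",o["opening"])
E
python3 -c "
from h import *
rep()"
```

```text
clock: 14.05
tool_pos: [0.4748, -0.2951, 0.1404]
eef_rot: [0.933, 0.199, 0.272, 0.128]
wrist_force: [-7.0, 4.8, 4.1]
opening: 0.016
cw 52.491952356320134 Mn 0.024682544509079463 F tool [-1.4134 -4.9937 -7.8617] |F| 9.420247829786682 pos-G [ 0.2505 -0.8904 -3.9378] tilt 0.22185941886175162 j [ 0.2824 -0.0663  0.3194  2.2946 -0.5374  0.3832 -0.0963] open 0.016044207635182984
```

```bash
for i in 1; do python3 -m pendant '[[0,0,0.8,0,0,0,-1],[0,0,1.6,0,0,0,-1],[0,0,2.4,0,0,0,-1],[0,0,2.4,0,0,0,-1]]' | grep -E "clock|force"; python3 -c "
from h import *
rep()"; done;  python3 -m pendant '[[0,0,0.8,0,0,0,-1],[0,0,1.6,0,0,0,-1],[0,0,1.6,0,0,0,-1]]' | grep -E "clock|force"; python3 -c "
from h import *
rep()"
```

```text
clock: 14.45
wrist_force: [-8.1, 3.6, 4.4]
cw 64.24703699612805 Mn -1.6055834947205498 F tool [-3.424  -3.5087 -8.583 ] |F| 9.884452686811542 pos-G [-0.024  -1.1313 -3.867 ] tilt 0.21307093562713358 j [ 0.2993 -0.065   0.3024  2.2939 -0.5392  0.3838 -0.3007] open 0.016065137769207923
clock: 14.75
wrist_force: [-10.6, 4.6, 7.4]
cw 71.9035218818175 Mn -3.948057193158509 F tool [ -4.2056  -3.5508 -12.6178] |F| 13.766089061030108 pos-G [ 0.5217 -1.3066 -4.0408] tilt 0.2168487360419863 j [ 0.3099 -0.0647  0.2906  2.2928 -0.539   0.3844 -0.436 ] open 0.015919760886410665
```

```bash
python3 -m pendant '[[0,0,-0.6,0,0,0,-1],[0,0,-1.2,0,0,0,-1],[0,0,-1.2,0,0,0,-1]]' | grep -E "clock|force"; python3 -c "
from h import *
rep()";  python3 -m pendant '[[0,0,-0.4,0,0,0,-1],[0,0,-0.8,0,0,0,-1],[0,0,-0.8,0,0,0,-1]]' | grep -E "clock|force"; python3 -c "
from h import *
rep()"
```

```text
clock: 15.05
wrist_force: [-6.6, 4.1, 5.3]
cw 66.0240102877307 Mn -1.2193155356105074 F tool [-1.7513 -3.4587 -8.5354] |F| 9.37459057668445 pos-G [ 0.5052 -1.1907 -3.9377] tilt 0.2415859552533512 j [ 0.3014 -0.065   0.2997  2.2933 -0.5403  0.3841 -0.3313] open 0.015974426835349928
clock: 15.35
wrist_force: [-6.4, 4.5, 3.9]
cw 62.20329386490058 Mn -0.09649685064125846 F tool [-1.9752 -4.2775 -7.3444] |F| 8.725751090675777 pos-G [ 0.292  -1.148  -3.8588] tilt 0.23962803497757312 j [ 0.2961 -0.0652  0.3055  2.2939 -0.5401  0.3837 -0.2641] open 0.01608907789350858
```

```bash
python3 -m pendant '[[0,0,-1,0,0,0,-1],[0,0,-2,0,0,0,-1],[0,0,-3,0,0,0,-1],[0,0,-4,0,0,0,-1],[0,0,-5,0,0,0,-1],[0,0,-6,0,0,0,-1],[0,0,-7,0,0,0,-1],[0,0,-8,0,0,0,-1],[0,0,-9,0,0,0,-1],[0,0,-10,0,0,0,-1],[0,0,-11,0,0,0,-1],[0,0,-12,0,0,0,-1]]' | grep -E "clock|force"; python3 -c "
from h import *
rep()"; python3 -m pendant '[[0,0,0,0,0,0,-1],[0,0,0,0,0,0,-1]]' | grep -E "clock|force"; python3 -c "
from h import *
rep()"
```

```text
clock: 16.55
wrist_force: [-3.3, 2.6, 2.7]
cw 2.0971516450174748 Mn 0.10981126554144807 F tool [ 1.7141 -1.6732 -4.3932] |F| 5.003759349052515 pos-G [ 0.9931 -0.184  -3.818 ] tilt 0.2356050732879103 j [ 0.2061 -0.0719  0.394   2.2972 -0.5203  0.3813  0.7692] open 0.016012434870133825
clock: 16.75
wrist_force: [-4.6, 3.3, 6.5]
cw 2.4407535034732644 Mn -0.09687317034251708 F tool [ 2.1079 -0.6524 -8.3255] |F| 8.612953526300112 pos-G [ 0.9888 -0.2377 -3.7667] tilt 0.23469634326932814 j [ 0.2064 -0.0717  0.3937  2.2972 -0.5204  0.3813  0.7633] open 0.01602806142549217
```

```bash
python3 -m pendant '[[0,0,0,0,0,0,0.1],[0,0,0,0,0,0,0.1],[0,0,0,0,0,0,0.1],[0,0,0,0,0,0,0.1],[0,0,0,0,0,-0.5,0.1],[0,0,0,0,0,-1.5,0.1],[0,0,0,0,0,-3,0.1],[0,0,0,0,0,-4,0.1],[0,0,0,0,0,-4,0.1]]'; python3 -c "
from h import *
t=R.from_quat(ctrl.observe()['eef_rot']).as_matrix()
units((.43,.0,.28),t)
"
```

```text
clock: 17.65
tool_pos: [0.4193, -0.2831, 0.2255]
eef_rot: [0.76, 0.575, 0.193, 0.234]
wrist_force: [-0.1, -0.2, -0.1]
opening: 0.0471
17.65 rows [ 0.    0.    0.   11.08 -1.01 -2.97]
```

```bash
python3 -m pendant '[[0,0,0,0.5,0,-2,0.1],[0,0,0,11,-1,-3,0.1],[0,0,0,11,-1,-3,0.1],[0,0,0,11,-1,-3,0.1],[0,0,0,11,-1,-3,0.1],[0,0,0,11,-1,-3,0.1],[0,0,0,11,-1,-3,0.1],[0,0,0,11,-1,-3,0.1],[0,0,0,11,-1,-3,0.1]]' | head -2
python3 - <<'E'
from h import *
t=ctrl.capture("top");s=ctrl.capture("side")
cv2.imwrite("pics/top3.png",t[:,:,::-1]);cv2.imwrite("pics/side3.png",s[:,:,::-1])
p=np.hstack([cv2.resize(t[210:340,390:530],None,fx=2.85,fy=2.85,interpolation=cv2.INTER_CUBIC),cv2.resize(s[275:405,305:445],None,fx=2.85,fy=2.85,interpolation=cv2.INTER_CUBIC)])
cv2.imwrite("pics/m3.png",np.clip(p[:,:,::-1].astype(int)*1.5,0,255).astype('uint8'))
E
```

```text
clock: 18.55
tool_pos: [0.4687, -0.1029, 0.224]
```

View pics/m3.png

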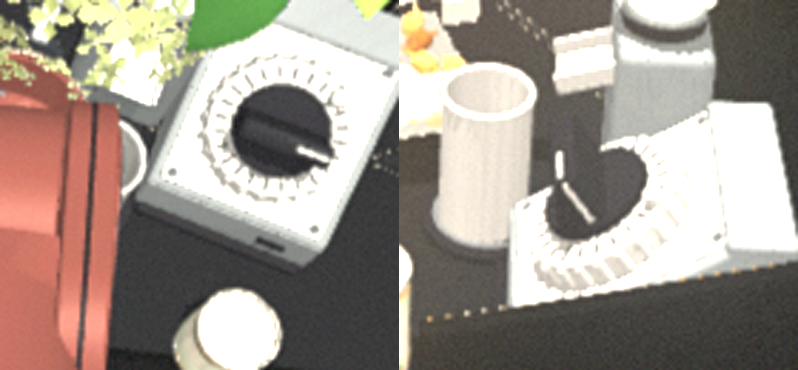

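Run:
```python
from h import *
print(ctrl.observe()["joint_pos"])
fT=lambda x,y:(390+x/2.85,210+y/2.85);fS=lambda x,y:(305+(x-399)/2.85,275+y/2.85)
def on(cam,uv,h):
    o,d=ray(cam,uv);return o+d*(((G+h*n)-o)@n)/(d@n)
def line(im,cam,a,b):
    # refine bright-line centroid axis within the box spanned by a,b (full px), then angle on bar-top plane
    g=cv2.cvtColor(cv2.imread(im),6).astype(float)
    g=cv2.resize(g,None,fx=4,fy=4,interpolation=cv2.INTER_CUBIC)
    a,b=np.array(a),np.array(b);m=np.zeros(g.shape,'uint8');sc=lambda p:tuple(int(v) for v in (p+.5)*4-.5)
    cv2.line(m,sc(a+(b-a)*.1),sc(a+(b-a)*.8),1,14)
    ys,xs=np.nonzero(m);w=np.clip(g[ys,xs]-90,0,None);P=np.c_[(xs+.5)/4-.5,(ys+.5)/4-.5]
    c=(w[:,None]*P).sum(0)/w.sum();q=((P-c)*w[:,None]).T@(P-c);v=np.linalg.eigh(q)[1][:,1];v*=np.sign(v@(b-a))
    X=[on(cam,c+k*v,.014) for k in(-4,4)];d=X[1]-X[0];mid=on(cam,c,.014)-G
    return np.degrees(np.arctan2(-d@ym,d@up)),np.degrees(np.arctan2(-mid@ym,mid@up)),np.linalg.norm(mid-n*.014)
for tag,im,ti,te,si,se in[("before",2,(297,153),(323,175),(556,154),(544,186)),("after",3,(299,149),(328,159),(560,152),(562,180))]:
    print(tag,"top",line(f"pics/top{im}.png","top",fT(*ti),fT(*te)),"side",line(f"pics/side{im}.png","side",fS(*si),fS(*se)))
    print(" raw top",[ (lambda d:np.degrees(np.arctan2(-d@ym,d@up)))(on("top",fT(*te),.014)-on("top",fT(*ti),.014)),(lambda d:np.degrees(np.arctan2(-d@ym,d@up)))(on("side",fS(*se),.014)-on("side",fS(*si),.014))])
```

```text
[ 0.1083 -0.3784 -0.053   2.3299  0.1196  0.6195 -0.2931]
before top (np.float64(112.46671255739126), np.float64(113.35204576733614), np.float64(0.01916889050826636)) side (np.float64(114.38590593829477), np.float64(113.94550719972429), np.float64(0.017327653719281553))
 raw top [np.float64(112.30029895496736), np.float64(113.80891950051905)]
after top (np.float64(92.03236091203955), np.float64(92.46939764501704), np.float64(0.017619988491968847)) side (np.float64(93.44119785169976), np.float64(91.88011771057303), np.float64(0.016606213776878875))
 raw top [np.float64(90.65249361587207), np.float64(91.87688580928726)]
```

```bash
python3 -c "
from h import *
rep();units(G+.06*n,dial(2));
units(G+.06*n,dial(2))
"
```

```text
cw 2.088600400646925 Mn 0.0016271610813028633 F tool [ 0.4512 -0.0192 -0.6735] |F| 0.8108854214435333 pos-G [193.5651  -4.6364 -99.6224] tilt 1.8852590302388679 j [ 0.1083 -0.3784 -0.053   2.3299  0.1196  0.6195 -0.2931] open 0.04701119974473359
18.65 rows [-0.36 -0.11 -0.02 -7.72  0.11  1.59]
18.65 rows [-0.36 -0.11 -0.02 -7.72  0.11  1.59]
```

```bash
python3 -m pendant '[[-0.3,-0.1,0,-4,0,0,0.1],[-0.3,-0.1,0,-7.7,0.1,0,0.1],[-0.3,-0.1,0,-7.7,0.1,0.8,0.1],[-0.3,-0.1,0,-7.7,0.1,1.2,0.1],[-0.3,-0.1,0,-7.7,0.1,1.2,0.1],[-0.3,-0.1,0,-7.7,0.1,1.2,0.1]]'; python3 -c "
from h import *
rep();units(G+.003*n,dial(2))
"
```

```text
clock: 19.25
tool_pos: [0.434, -0.2958, 0.1942]
eef_rot: [0.764, 0.572, 0.188, 0.232]
wrist_force: [0.6, 0.2, -0.9]
opening: 0.0467
cw 2.7739776240672938 Mn 0.006449229951050853 F tool [ 0.3484 -0.0865  1.0889] |F| 1.1465385441224842 pos-G [ -9.8915  -1.7395 -70.6098] tilt 0.5092614985688195 j [ 0.3042 -0.2344  0.3231  2.2932 -0.2937  0.5236  0.5673] open 0.0467011790002906
19.25 rows [-0.06  0.08 -0.15  0.4   0.07  2.7 ]
```

```bash
python3 -m pendant '[[0,0,-0.1,0.4,0.05,0.6,0.1],[0,0,-0.1,0.4,0.05,1.2,0.1],[0,0,-0.1,0.4,0.05,1.8,0.1],[0,0,-0.1,0.4,0.05,2.3,0.1],[0,0,-0.1,0.4,0.05,2.65,0.1],[0,0,-0.1,0.4,0.05,2.65,0.1]]'|tail -2; python3 -c "
from h import *
rep()"; python3 -m pendant '[[0,0,0,0,0,0,-1],[0,0,0,0,0,0,-1],[0,0,0,0,0,0,-1],[0,0,0,0,0,0,-1],[0,0,0,0,0,0,-1],[0,0,0,0,0,0,-1]]'|tail -2; python3 -c "
from h import *
rep()"
```

```text
wrist_force: [-0.5, -0.1, 0.0]
opening: 0.0465
cw 1.9616325544995186 Mn -0.008462936846638538 F tool [-0.2561 -0.3287 -0.2711] |F| 0.49715126930641107 pos-G [ 5.2033 -0.3957 -4.2153] tilt 0.4016313518063751 j [ 0.213  -0.0769  0.3678  2.298  -0.466   0.3771  0.7044] open 0.046521266064123545
wrist_force: [-8.4, 2.4, 3.6]
opening: 0.0159
cw 2.0243644102654397 Mn 0.04159127427072974 F tool [ 0.1561 -5.1107 -7.977 ] |F| 9.475025717871283 pos-G [ 4.5864  0.0969 -5.8729] tilt 0.3180094642552781 j [ 0.2132 -0.0811  0.3693  2.2983 -0.4633  0.3791  0.7024] open 0.015948462416900608
```

```bash
python3 -m pendant '[[0,0,0,0,0,0,0],[0,0,0,0,0,0,0],[0,0,0,0,0,0,0],[0,0,0,-0.16,0,0,0],[0,0,0,-0.16,0,0,0],[0,0,0,-0.16,0,0,-1],[0,0,0,-0.16,0,0,-1],[0,0,0,-0.16,0,0,-1],[0,0,0,-0.16,0,0,-1],[0,0,0,-0.16,0,0,-1],[0,0,0,-0.16,0,0,-1]]'|tail -2; python3 -c "
from h import *
rep()"
python3 -m pendant '[[0,0,1,0,0,0,-1],[0,0,2,0,0,0,-1],[0,0,3,0,0,0,-1],[0,0,4,0,0,0,-1],[0,0,5,0,0,0,-1],[0,0,6,0,0,0,-1],[0,0,7,0,0,0,-1],[0,0,8,0,0,0,-1],[0,0,9,0,0,0,-1],[0,0,10,0,0,0,-1],[0,0,10.8,0,0,0,-1],[0,0,10.8,0,0,0,-1]]'|tail -2; python3 -c "
from h import *
rep()"
```

```text
wrist_force: [-8.5, 1.3, 5.7]
opening: 0.0157
cw 2.0026781173737125 Mn -0.003653457976248774 F tool [-0.858  -3.7771 -9.6276] |F| 10.377533144110759 pos-G [ 0.6877  0.1123 -5.4394] tilt 0.33924130215184506 j [ 0.2131 -0.0764  0.3796  2.2949 -0.4776  0.3825  0.7242] open 0.015679358907526957
wrist_force: [-10.1, 4.7, 4.5]
opening: 0.0163
cw 56.15450076827504 Mn 0.059235666773124716 F tool [-4.1034 -5.3351 -9.9513] |F| 12.013700269540056 pos-G [ 0.0159 -0.996  -5.3144] tilt 0.373666041101714 j [ 0.3018 -0.0694  0.2928  2.2921 -0.4984  0.385  -0.2039] open 0.016268568337572523
```

Now 2° steps to find the stop's onset.

```bash
M='from h import *
rep()'; python3 -m pendant '[[0,0,0.4,0,0,0,-1],[0,0,0.4,0,0,0,-1]]'|tail -1; python3 -c "$M"|cut -c1-60;  python3 -m pendant '[[0,0,0.4,0,0,0,-1],[0,0,0.4,0,0,0,-1]]'|tail -1; python3 -c "$M"|cut -c1-60;  python3 -m pendant '[[0,0,0.4,0,0,0,-1],[0,0,0.4,0,0,0,-1]]'|tail -1; python3 -c "$M"|cut -c1-60
```

```text
opening: 0.0159
cw 58.0668069086346 Mn 0.07818700267163721 F tool [ -4.1421 
opening: 0.016
cw 60.06478878398823 Mn 0.05372391484989848 F tool [-4.5653 
opening: 0.016
cw 62.04057770669987 Mn -0.1989705282639705 F tool [ -4.9499
```

```bash
M='from h import *
rep()'; python3 -m pendant '[[0,0,0.3,0,0,0,-1],[0,0,0.3,0,0,0,-1]]'|tail -1; python3 -c "$M"|cut -c1-60;  python3 -m pendant '[[0,0,-0.4,0,0,0,-1],[0,0,-0.4,0,0,0,-1]]'|tail -1; python3 -c "$M"|cut -c1-60
```

```text
opening: 0.016
cw 63.40324881461135 Mn -1.1389795520668846 F tool [ -5.1848
opening: 0.016
cw 61.426113136729036 Mn -0.12722529248620623 F tool [ -4.99
```

```bash
M='from h import *
rep()'; python3 -m pendant '[[0,0,-1,0,0,0,-1],[0,0,-2,0,0,0,-1],[0,0,-3,0,0,0,-1],[0,0,-4,0,0,0,-1],[0,0,-5,0,0,0,-1],[0,0,-6,0,0,0,-1],[0,0,-7,0,0,0,-1],[0,0,-8,0,0,0,-1],[0,0,-9,0,0,0,-1],[0,0,-10,0,0,0,-1],[0,0,-11,0,0,0,-1],[0,0,-12.02,0,0,0,-1]]'|tail -1
python3 -m pendant '[[0,0,0,0,0,0,-1],[0,0,0,0,0,0,-1]]'|tail -1; python3 -c "$M"
python3 -m pendant '[[0,0,0,0,0,0,0.1],[0,0,0,0,0,0,0.1],[0,0,0,0,0,0,0.1],[0,0,0,0,0,0,0.1],[0,0,0,0,0,-0.5,0.1],[0,0,0,0,0,-1.5,0.1],[0,0,0,0,0,-3,0.1],[0,0,0,0,0,-4,0.1],[0,0,0,0,0,-4,0.1]]'
python3 -c "
from h import *
s=ctrl.capture('side');t=ctrl.capture('top')
cv2.imwrite('pics/side4.png',s[:,:,::-1]);cv2.imwrite('pics/top4.png',t[:,:,::-1])
p=np.hstack([cv2.resize(s[235:405,270:440],(480,480),interpolation=cv2.INTER_CUBIC),cv2.resize(t[200:370,390:500],(310,480))])[:,:,::-1]
cv2.imwrite('pics/end.png',np.clip(p.astype(int)*1.5,0,255).astype('uint8'))"
```

```text
opening: 0.016
opening: 0.0158
cw 1.3848302528153806 Mn -0.0374951536262529 F tool [-0.8873 -3.6203 -6.8426] |F| 7.791966248437285 pos-G [ 0.5469 -0.0597 -5.3198] tilt 0.36293171842563776 j [ 0.2132 -0.076   0.3796  2.295  -0.4774  0.3823  0.7349] open 0.015849879602755843
clock: 26.05
tool_pos: [0.4196, -0.2826, 0.2279]
eef_rot: [0.757, 0.58, 0.187, 0.236]
wrist_force: [0.6, -0.2, 0.8]
opening: 0.0472
```

View pics/end.png

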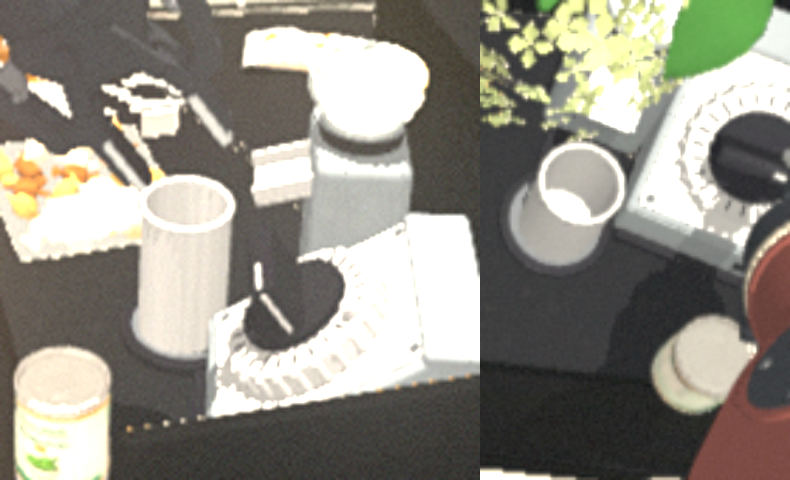

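The beaker stands centred on the plate, the bar points as expected, and the tin is in place. One numeric check of the bystanders and the ring, then I hand in.

Run:
```python
from h import *
g=lambda n:cv2.cvtColor(cv2.imread(f"pics/{n}.png"),6).astype(np.float32)
def sh(a,b,x,y,w,h):return cv2.phaseCorrelate(a[y:y+h,x:x+w].copy(),b[y:y+h,x:x+w].copy()),float(abs(a[y:y+h,x:x+w]-b[y:y+h,x:x+w]).mean())
s0,s4=g("side0"),g("side4")
print("tin",sh(s0,s4,265,345,55,75));print("jar",sh(s0,s4,242,192,34,40));print("ring rim right",sh(s0,s4,382,322,32,45));print("ring lower",sh(s0,s4,352,362,40,22))
ctrl.sign_off()
```

```text
tin (((-0.07667103906765504, 0.5596278053182573), 0.8880429869757758), 16.08048439025879)
jar (((0.3440922017998709, -18.341683009898404), 0.20609315070841047), 72.04485321044922)
ring rim right (((0.016845314228380204, 0.5293020224255152), 0.9781650765074624), 1.6256943941116333)
ring lower (((-0.02684577443427827, 0.20029757935097692), 0.9991738264759381), 2.705681800842285)
the job is handed in; nothing more can be done
```

The job is done and handed in at about 26 s of the 54 s allowed; no verdict was reported.

- **Beaker:** it was picked up from behind the bin and released upright on the catch plate. The pictures show it centred to about 1–2 mm, and it had not moved in the last one.
- **Fine knob:** it was turned clockwise to the stop and back 60°. On the first pass I pressed the stop too hard, about 4 N m, and the grip slipped by 1–3°. I re-gripped and repeated the move gently. The stop was then felt at a tool angle of about 61.3°, and I left the knob at 1.4°, which is 60° back to within about 1°.
- **Knob check:** my camera reading of the bar angle was only good to 1–2°. I took it after the first pass and did not repeat it after the second.
- **Coarse ring:** its image matched the start almost exactly, with a shift of 0.5 px or less.
- **Tea tin:** its image shift was about 0.6 px, so it stayed in place. Part of the difference there is shadow from the arm.
- **Honey jar:** the last image comparison failed because the arm hid the jar in that view. The arm never worked near it, but I have no final check on its position.
- **Joint range:** joints 2 and 7 briefly read at or just past the stated range (-0.381 against -0.38, and 2.655 against 2.65). This happened at one hover pose, and I backed off straight away.

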